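# Lay out the wheel axle parts in order

## Robot

A 6-joint arm with a two-finger parallel gripper is mounted at the origin on the work surface. World frame = base frame: x ahead of the robot, y to its left, z up, the work surface at z = 0. Lengths are in m, angles in rad, forces in N, time in s.
With the tool pointing down it reaches from about 0.25 to 0.725 m from the base axis. Payload 4 kg.
Tool frame: the origin (TCP) lies midway between the tips of the shut fingers; the grasp point (between the pads) lies 19 mm behind it; z points along the fingers, y is the line along which they close (so a half turn about z gives the same grasp; the last joint's range is limited). The gripper opens to 85 mm and grips with 20 to 120 N. Pads are 22 mm wide; open, the fingers measure 114 mm over their backs; the gripper's body (76 mm by 85 mm) begins 54 mm behind the grasp point. The pads swing forward as they close: fully open they stand 13 mm farther back than shut.
Start: joints at [-1.339, 0.241, 0.005, 1.335, 0, 1.571], TCP at [0.115, -0.487, 0.193] pointing down, gripper open.
Joint ranges: [-2.72, 2.72], [-1.05, 1.87], [-1.09, 1.28], [-1.99, 2.15], [-1.42, 1.44], [-3.14, 3.14]. Speed limits (rad/s): [2.79, 2.79, 3.14, 3.14, 3.14, 3.14].

## Interface

Orientations are given as a unit quaternion [x, y, z, w].
In Python, from workcell import monitor, vision, job gives the robot as it stands.
- The arm moves only by the tool move_arm, never from a script. Its argument "moves" is a list that holds one entry, the list of rows, each a list of 5 numbers: the shift along the world's x, y, z in m, then the turn about the world's z in degrees, then the opening in per cent of the stroke, from 0 (shut) to 100 (fully open). In form: [[[x, y, z, turn, gripper], ...]]. A call has 1 to 5 rows; each row is the pose to reach, as a shift and turn from the pose commanded when the call began; what a row does not reach only later rows make up. A row lasts 1/8 s, in which the tool goes at most 62.5 mm and 10.7 degrees, less where a joint would pass 70% of its speed; a pose out of reach is approached as far as the arm can. A call with a gripper value outside its range is refused whole. The fingers move at their own pace and stop on an object; the grip force is fixed at half the most. Time passes only in rows, so rows that repeat a pose let the fingers close. It gives the time, the measured TCP pose, the force, the opening and the grip force at its end, in the units of the state.
- monitor.get_obs(): the state, without advancing time (a new reading comes with each control period).
- vision.camera(name): name is "side" or "top"; returns a dict with "color" (384x512x3 uint8, red, green, blue), "camera_matrix" (3x3 intrinsics, pixels), "eye" and "attitude" of the camera in the world. Camera axes: x right, y up, looking along -z (the intrinsics and any distortion apply to the point x, -y, -z); pixel columns grow to the right and rows downward; lengths in m; the calibration is good to about 2 mm. A picture is of the moment at which its call begins. There is no depth.
- job.job_done(): hands the job in; it is judged then, once.
The state is a dict: "clock": time; "joint_pos": joint angles; "joint_vel": joint speeds; "tau": joint torques, N m; "eef_pos": TCP position; "tool_rot": TCP orientation; "ft_force": force on the tool from outside, world axes, zero at the start; "ft_torque": the same for the moment, N m; "grip_width": finger opening in m; "grasp_force": force on a finger pad.
Only numpy, scipy, OpenCV 4.12 (cv2) and the standard library are available. Lean on these libraries where they do the work, as an engineer would, in place of code of your own. Each camera call takes 0.05 s, during which the arm holds its last target. There are 200 camera calls.

## Task

Lay the wheel's axle parts out on the black mat, ready for reassembly: lay the ball bearing flat on top of the wheel hub, centred over its axle hole, stand the blue spacer sleeve upright on the white ring next to the hub, lay the brass nut flat on the white ring next to the brake plate, and lay the orange seal flat on the middle ring between them. Centre the parts on their rings, and leave the red grease bottle and the dark steel socket standing where they are.

Things in the scene. Friction and masses are not known exactly. Their poses are not given: they have to be found in the camera images.
- mat: Black rubber mat fixed to the bench, 110 mm (its x) by 460 mm (its y), 4 mm thick. Origin at the centre of its underside, on the bench; z up. Three white painted rings, 58 mm across, are centred on its long middle line at x = 0 and y = -80, 0 and +80 mm. The hub and the brake plate stand at its two ends, centred at x = 0, y = -175 and +175 mm (which is at which end varies).
- hub: Bare aluminium wheel hub fixed at one end of the mat, axis upright: lower flange 100 mm across, upper flange 88 mm across with a circle of small holes, then a flat round face 60 mm across, 55 mm above the hub's foot, with a dark axle hole 20 mm across drawn in its middle (solid, nothing falls in). Origin on the axis at the foot, on the mat's top; z up. The bearing goes on the flat face.
- plate: Grey round brake plate lying fixed at the other end of the mat, 100 mm across, 22 mm high at its central boss, with a brass lever on top up to 26 mm high. Origin on its axis at its underside, on the mat's top; z up.
- bearing_c (a point): Centre (half-way up) of the loose ball bearing: a steel ring 42 mm outside diameter, 16 mm thick, with a black band on its face and an open bore 17 mm wide; lies flat. z is its axis. About 100 g.
- sleeve_c (a point): Centre (half-way up) of the loose blue spacer sleeve: a tube 28 mm outside diameter, 17 mm bore, 50 mm long, standing upright. z is its axis. About 50 g.
- seal_c (a point): Centre (half-way up) of the loose orange seal: a stiff ring 50 mm outside diameter, 30 mm bore, 16 mm thick, lying flat. z is its axis. About 40 g.
- nut_c (a point): Centre (half-way up) of the loose brass hexagon nut, 30 mm across flats, 18 mm high, lying flat; its bore is only drawn. z is its axis; its x axis is normal to a pair of flats (so are the directions 60 degrees to either side). About 70 g.
- grease_c (a point): Centre (half-way up) of the red grease bottle with white cap, 44 mm across, 120 mm tall, standing loose on the bench among the parts: leave it alone.
- socket_c (a point): Centre (half-way up) of a dark steel socket, a plain cylinder with a bright spot on top, 26 mm across and 38 mm tall, standing loose on the bench among the parts: leave it alone.
Things that resemble listed ones, but are neither listed nor needed, are in the scene too. Of the things shaped like the part that bears bearing_c, the bare steel one is meant.

How it is judged:
By the outcome, as a careful person would: the job done as asked, in the order asked, and still so for the second after the job is handed in, with the robot touching nothing.
It also fails if it takes over 115 s, if anything falls off the work surface, if the arm or the gripper's body presses on something with over 40 N, if the wrist force passes 120 N, or if a joint passes its speed limit or range.

## Working session

There is one attempt and no reset: what is moved stays moved. The work goes in short steps, Python scripts to look and compute and a tool call to move; the robot and the scene stay as the last step left them, time stands still between calls to the robot, and variables do not carry over. Pictures are saved under pics/ and viewed, at most 14 in all, crops included, and the job is handed in when it is done.

Besides the shell and the picture viewer there is one more tool, called in YAML: its name, and indented under it one key for each argument. move_arm: Moves the arm, as the interface text tells. Its arguments: {"type":"object","properties":{"moves":{"type":"array","items":{"type":"array","items":{"type":"array","items":{"type":"number"}}}}},"required":["moves"]}

```bash
mkdir -p pics; ls; cat > h.py <<'E'
import numpy as np, cv2
from workcell import monitor, vision, job
def cam(n):
    c=vision.camera(n); return c
def save(c,name): cv2.imwrite('pics/'+name,cv2.cvtColor(c['color'],cv2.COLOR_RGB2BGR))
E
python3 - <<'E'
from h import *
o=monitor.get_obs();print(o['clock'],o['eef_pos'],o['tool_rot'],o['grip_width'])
for n in('top','side'):
    c=cam(n);save(c,n+'0.png');print(n,{k:v for k,v in c.items() if k!='color'})
    np.savez(''+n+'0.npz',**{k:v for k,v in c.items()})
E
```

```text
pics
0.0 [ 0.11469491 -0.48594301  0.19222041] [ 9.93293386e-01  1.15616524e-01 -1.24978847e-04 -1.02651751e-03] 0.08537259691645431
top {'camera_matrix': array([[421.28565158,   0.        , 255.54801426],
       [  0.        , 421.28565158, 185.36225128],
       [  0.        ,   0.        ,   1.        ]]), 'eye': array([ 0.42285413, -0.01586241,  1.11430391]), 'attitude': array([ 0.03554483, -0.01770334, -0.69809091,  0.71490715])}
side {'camera_matrix': array([[380.73535454,   0.        , 255.18604521],
       [  0.        , 380.73535454, 189.94865066],
       [  0.        ,   0.        ,   1.        ]]), 'eye': array([0.18269316, 0.81372876, 0.66760974]), 'attitude': array([-0.07937504,  0.45246623,  0.87203371, -0.16891161])}
```

View pics/top0.png

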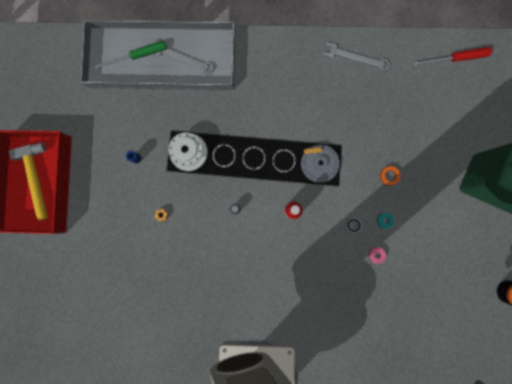

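View pics/side0.png

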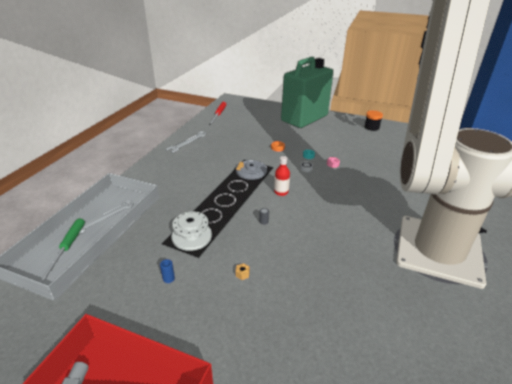

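The top view shows hub (187,151), rings (224,155), (254,158) and (284,160), plate (320,163), sleeve (133,157), nut (161,215), socket (235,209), grease (293,210) and seal (390,176). Bearing-shaped candidates are a grey/dark ring (354,225), a teal ring (386,220) and a pink ring (378,256). Only the grey one can be bare steel. I'll confirm that with one crop.

```bash
python3 - <<'E'
from h import *
t=np.load('top0.npz')['color'];s=np.load('side0.npz')['color']
a=cv2.resize(t[155:275,325:415],None,fx=4.4,fy=4.4,interpolation=cv2.INTER_CUBIC)
b=cv2.resize(s[130:190,260:350],None,fx=4.4,fy=4.4,interpolation=cv2.INTER_CUBIC)
c=cv2.resize(t[140:230,120:180],None,fx=2.9,fy=2.9,interpolation=cv2.INTER_CUBIC)
im=np.zeros((a.shape[0],a.shape[1]+b.shape[1],3),np.uint8);im[:,:a.shape[1]]=a;im[:b.shape[0],a.shape[1]:]=b
im[b.shape[0]:b.shape[0]+c.shape[0],a.shape[1]:a.shape[1]+c.shape[1]]=c
cv2.imwrite('pics/crop1.png',im[:600,:800,::-1])
E
```

```text
(no output)
```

View pics/crop1.png

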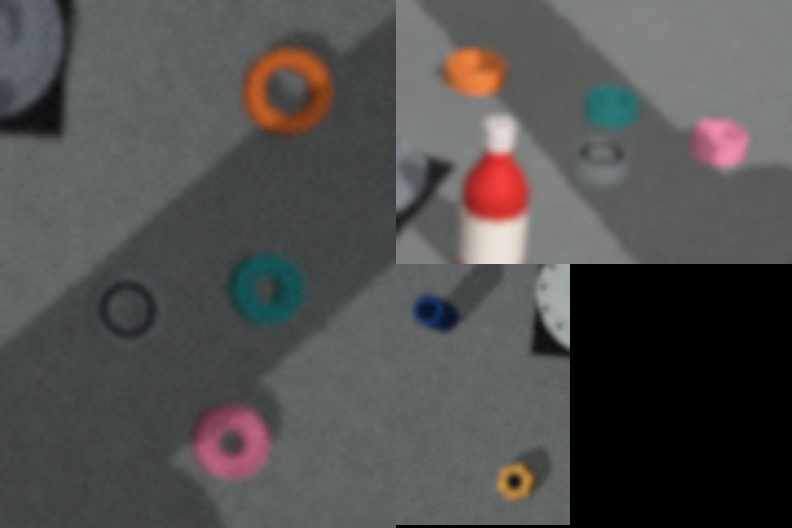

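The crop confirms it: the ring at (354,225) is bare steel with a black band, so it is the bearing. The teal (386,220) and pink (378,256) rings are painted lookalikes. Next I'll measure everything.

```bash
cat >> h.py <<'E'
from scipy.spatial.transform import Rotation as R
def ray(c,u,v,z):
    K=c['camera_matrix'];d=np.array([(u-K[0,2])/K[0,0],-(v-K[1,2])/K[1,1],-1.])
    d=R.from_quat(c['attitude']).apply(d);e=c['eye'];return e+d*(z-e[2])/d[2]
def proj(c,p):
    q=R.from_quat(c['attitude']).inv().apply(np.array(p)-c['eye']);K=c['camera_matrix']
    return K[0,0]*q[0]/-q[2]+K[0,2],K[1,1]*q[1]/q[2]+K[1,2]
def blobs(mask,box,amin=5):
    x0,y0,x1,y1=box;m=np.zeros_like(mask,np.uint8);m[y0:y1,x0:x1]=mask[y0:y1,x0:x1]
    cs,_=cv2.findContours(m,cv2.RETR_EXTERNAL,cv2.CHAIN_APPROX_NONE)
    out=[]
    for k in cs:
        f=np.zeros_like(m);cv2.drawContours(f,[k],-1,1,-1);M=cv2.moments(f,True)
        if M['m00']>=amin: out.append((M['m10']/M['m00'],M['m01']/M['m00'],M['m00'],cv2.boundingRect(k)))
    return sorted(out,key=lambda b:-b[2])
E
python3 - <<'E'
from h import *
F=np.load
for n in('top','side'):
    c=dict(F(n+'0.npz'));im=c['color'];hsv=cv2.cvtColor(im,cv2.COLOR_RGB2HSV).astype(int);h,s,v=[hsv[...,i] for i in range(3)]
    B=dict(top=dict(seal=(375,160,405,192),nut=(150,200,175,228),sleeve=(120,145,150,168),red=(280,198,308,222),bear=(343,214,366,237),hub=(160,128,210,175),rings=(211,143,298,175)),
      side=dict(seal=(265,135,290,155),nut=(230,260,255,282),sleeve=(155,255,180,288),bear=(295,158,318,175),rings=(195,175,253,225),hub=(165,205,215,252)))[n]
    M=dict(seal=(h<18)&(s>130)&(v>70),nut=(h>8)&(h<28)&(s>90)&(v>70),sleeve=(h>100)&(h<130)&(s>110),red=((h<8)|(h>172))&(s>120),
      bear=v<55,hub=(v>135),rings=v>110)
    Z=dict(seal=.016,nut=.018,sleeve=.05,red=.1,bear=.016,hub=.059,rings=.004)
    for k,b in B.items():
        for o in blobs(M[k],b)[:3]: print(n,k,np.round(o[:3],2),o[3],np.round(ray(c,o[0],o[1],Z[k])*1000,1), np.round(ray(c,o[0],o[1],Z[k]/2)*1000,1))
c=dict(F('top0.npz'));im=c['color']
print(im[214:237,343:366].max(2))
print(im[205:225,152:172,0])
E
```

```text
top seal [389.85 175.26 310.  ] (380, 166, 20, 19) [ 539.7 -335.6   16. ] [ 540.6 -338.     8. ]
top nut [160.97 214.56 133.  ] (155, 208, 13, 14) [423.2 257.9  18. ] [423.2 260.2   9. ]
top sleeve [132.73 156.53 124.  ] (126, 151, 15, 12) [569.8 329.   50. ] [573.3 337.1  25. ]
top red [293.27 209.97 231.  ] (285, 202, 18, 17) [442.  -81.3 100. ] [442.9 -84.5  50. ]
top bear [353.51 224.84 129.  ] (347, 219, 14, 13) [ 409.  -242.6   16. ] [ 408.9 -244.3    8. ]
top hub [185.76 152.41 921.  ] (169, 133, 36, 38) [582. 191.  59.] [586.4 196.8  29.5]
side seal [277.53 145.72 114.  ] (271, 141, 14, 10) [ 537.4 -328.9   16. ] [ 541.8 -343.     8. ]
side nut [242.06 271.04 188.  ] (235, 264, 15, 16) [421.  264.4  18. ] [424.3 256.8   9. ]
side sleeve [166.84 270.68 247.  ] (160, 260, 14, 23) [559.3 351.8  50. ] [574.5 333.1  25. ]
side rings [205.69 185.63 560.  ] (195, 175, 33, 32) [665.1 -24.5   4. ] [666.6 -27.1   2. ]
side rings [243.96 214.11 399.  ] (228, 194, 25, 31) [503.4  58.    4. ] [504.4  55.7   2. ]
side rings [200.39 218.75 145.  ] (195, 212, 13, 13) [604.9 121.7   4. ] [606
[... 3342 characters left out ...]
  75  78
   88  95]
 [102 108 128 159 178 176 155 126 109 115 140 168 176 153 111  82  81  89
   98  95]
 [103 106 113 133 156 168 171 166 162 164 166 174 169 144 105  89  87  95
   99 102]
 [ 99 101 102 112 132 154 168 178 180 175 170 161 155 133 101  91  98  97
   99 101]
 [ 99 101 102 102 113 132 153 164 162 154 145 137 125 113  98  96  98  98
   98 100]
 [ 98  98  97  97 102 110 125 134 132 121 114 105 106  97  95  95  98 100
  100  99]
 [102  99  96  98  99 101 107 106 108 104 103  97  98  93  96  97  98 101
   98  97]
 [ 99  99  95  96  95  96  96  98  98  93  98  97  96  98  96  98  98 100
  101  97]
 [100  97  92  93  95  94 100  97  97  95  99 101 100  98  95 100 101  99
  101  99]]
```

```bash
python3 - <<'E'
from h import *
c=dict(np.load('top0.npz'));im=c['color'];g=im.max(2).astype(np.float32)
S=8
def up(box,ch): x0,y0,x1,y1=box; return cv2.resize(ch[y0:y1,x0:x1],None,fx=S,fy=S,interpolation=cv2.INTER_CUBIC)
def cont(box,ch,f):
    m=f(up(box,ch)).astype(np.uint8);cs,_=cv2.findContours(m,cv2.RETR_LIST,cv2.CHAIN_APPROX_NONE)
    return [((k[:,0,:]+.5)/S-.5+np.array(box[:2])) for k in cs if len(k)>20]
def show(n,box,ch,f,z):
    for k in cont(box,ch,f):
        w=np.array([ray(c,u,v,z) for u,v in k])[:,:2]*1000
        (a,b),(d1,d2),_=cv2.fitEllipse(w.astype(np.float32)); print(n,np.round([a,b,d1,d2],1),len(k))
for i,(u,v) in enumerate([(224,155),(254,158),(284,160)]): show('ring%d'%i,(u-14,v-14,u+15,v+15),g,lambda x:x>95,.004)
show('hubhole',(175,140,196,161),g,lambda x:x<110,.059)
show('plate',(298,140,343,186),g,lambda x:x>75,.01)
show('sleevehole',(122,147,148,167),im[...,2].astype(np.float32),lambda x:x<60,.05)
show('sleeveout',(122,147,148,167),im[...,2].astype(np.float32)-im[...,0],lambda x:x>30,.05)
show('sealout',(375,160,405,192),im[...,0].astype(np.float32)-im[...,2],lambda x:x>60,.016)
show('bearing',(343,214,366,237),g,lambda x:x<57,.016)
show('nuthole',(152,205,172,225),g,lambda x:x<100,.018)
show('socket',(224,198,248,220),g,lambda x:x>115,.038)
nb=im[...,0].astype(np.float32)-im[...,2]
for t in(35,50,65):
  k=max(cont((152,203,172,226),nb,lambda x:x>t),key=len)
  w=np.array([ray(c,u,v,.018)[:2] for u,v in k])*1000;o=w.mean(0);d=w-o;th=np.arctan2(d[:,1],d[:,0]);r=np.hypot(*d.T)
  a=np.sum(r*np.exp(-6j*th));print('nut corner angle mod60',np.degrees(-np.angle(a))/6*1,'ampl',abs(a)*2/r.size,r.mean(),o)
x=cv2.resize(im[140:170,120:150],None,fx=14,fy=14,interpolation=cv2.INTER_CUBIC)
y=cv2.resize(im[200:230,147:177],None,fx=14,fy=14,interpolation=cv2.INTER_CUBIC)
cv2.imwrite('pics/crop2.png',np.clip(np.hstack([x[...,::-1][:, :390],y[...,::-1][:, :400]])*1.2,0,255).astype(np.uint8))
E
```

```text
ring0 [556.2  99.3   2.    5. ] 34
ring0 [564.4  80.1   2.7   5. ] 33
ring0 [599.6  75.6   2.7   4.3] 30
ring1 [553.7   8.8   2.8   8.6] 50
ring1 [600.6  40.7   2.6   4.7] 31
hubhole [591.7 195.1  18.5  19.3] 168
plate [ 511.6 -105.2    7.2   24.2] 151
plate [ 570.7 -156.2   14.1   14.4] 123
plate [ 569.9 -153.3   92.3  101.9] 957
plate [ 638.  -224.4   75.    80.8] 1435
sleevehole [572.1 335.1  12.4  13.3] 114
sleevehole [567.9 315.4  16.8  25.3] 191
sleeveout [572.4 334.8   4.4   7.8] 58
sleeveout [570.5 331.5  27.   37.7] 304
sealout [ 539.  -336.3   25.5   28.9] 234
sealout [ 540.  -335.6   49.    52.5] 451
bearing [ 408.7 -242.3   22.6   23.2] 204
bearing [ 408.9 -242.5   32.6   33.6] 294
nuthole [403.2 230.2   1.4   3.7] 24
nuthole [401.8 267.2  11.3  21.3] 203
nuthole [423.1 259.7  11.2  11.6] 100
nuthole [437.4 279.8   2.6   3.5] 28
nuthole [427.2 247.8  35.5  51.4] 502
nuthole [445.6 276.2   2.2   5.7] 40
nuthole [446.5 283.1   1.3   4.8] 29
socket [443.   65.2  12.5  13.3] 117
nut corner angle mod60 -16.416934250281404 ampl 1.3675213091586758 17.394525508376308 [422.94287113 258.68261947]
nut corner angle mod60 -15.087864056770421 ampl 1.6614088344645759 16.512600143473 [422.98464097 258.69005798]
nut corner angle mod60 -14.958564650438111 ampl 1.469349565187345 15.650646505825687 [423.01903265 258.84691104]
```

View pics/crop2.png

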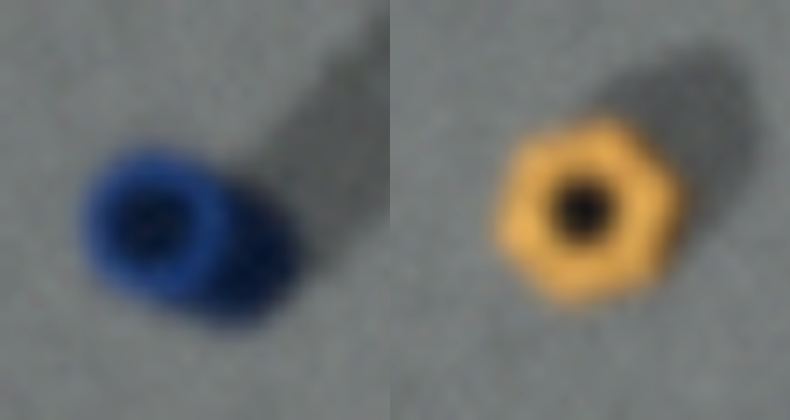

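The crop shows the sleeve upright (bore at 132,156) and the nut (160.3,214.5) with corners at about -15° + 60k in the world. The rings need a lower threshold.

```bash
python3 - <<'E'
from h import *
c=dict(np.load('top0.npz'));im=c['color'];g=im.max(2).astype(np.float32);S=8
for t in (60,70,80):
 for (u,v) in [(224,155),(254,158),(284,160)]:
  b=(u-15,v-15,u+16,v+16);m=(cv2.resize(g[b[1]:b[3],b[0]:b[2]],None,fx=S,fy=S,interpolation=cv2.INTER_CUBIC)>t).astype(np.uint8)
  for k in cv2.findContours(m,cv2.RETR_LIST,cv2.CHAIN_APPROX_NONE)[0]:
    if len(k)<150: continue
    w=np.array([ray(c,*((p+.5)/S-.5+np.array(b[:2])),.004)[:2] for p in k[:,0]])*1000
    (a,bb),d,_=cv2.fitEllipse(w.astype(np.float32))
    if 40<d[0]<65 and d[1]<65: print(t,np.round([a,bb,*d],1))
# plate circle outer & mat edges
P=np.array([[591.7,195.1]])
for q in [(158,125),(355,195)]: pass
m=(g<45).astype(np.uint8);m[:125]=0;m[190:]=0;m[:,:160]=0;m[:,350:]=0
k=max(cv2.findContours(m,cv2.RETR_EXTERNAL,cv2.CHAIN_APPROX_NONE)[0],key=cv2.contourArea)
w=np.array([ray(c,u,v,.004)[:2] for u,v in k[:,0]])*1000;print(cv2.minAreaRect(w.astype(np.float32)))
E
```

```text
60 [585.  100.4  58.6  59.4]
60 [580.3  20.3  57.5  59.5]
60 [574.6 -59.2  58.3  59. ]
70 [582.3 108.2  41.7  50.6]
70 [581.7  93.5  42.3  54.2]
((577.8392944335938, -12.335891723632812), (390.5384216308594, 109.28150177001953), 86.03804779052734)
```

Measured, in mm: rings (585.0,100.4), (580.3,20.3) and (574.6,-59.2). Extending their line to the hub gives (591.5,195.1), which agrees with the axle hole. I'll start with the bearing at (409,-242.5).

move_arm:
  moves:
    - [[0.035,0.03,0,9.5,100],[0.07,0.06,0,19,100],[0.11,0.09,0,29,100],[0.15,0.12,0,38,100],[0.185,0.15,0,48,100]]

```text
clock: 0.72
eef_pos: [0.3009, -0.3353, 0.1928]
tool_rot: [0.859, 0.512, -0.0, -0.0]
ft_force: [1.0, 0.0, -0.9]
grip_width: 0.0855
grasp_force: 0.0
```

move_arm:
  moves:
    - [[0.035,0.03,-0.02,9,100],[0.07,0.06,-0.04,19,100],[0.109,0.094,-0.06,29,100],[0.109,0.094,-0.08,29,100],[0.109,0.094,-0.08,29,100]]

```text
clock: 1.35
eef_pos: [0.4075, -0.2411, 0.1112]
tool_rot: [0.705, 0.709, -0.001, -0.002]
ft_force: [0.2, -0.3, 0.2]
grip_width: 0.0854
grasp_force: 0.0
```

```bash
cat >> h.py <<'E'
def st():
    o=monitor.get_obs();r=R.from_quat(o['tool_rot']).as_matrix();print(round(o['clock'],2),np.round(np.array(o['eef_pos'])*1000,1),'close ang',round(np.degrees(np.arctan2(r[1,1],r[0,1])),1),'tilt',np.round(r[:2,2],3),'w',round(o['grip_width']*1000,1),'F',round(float(o['grasp_force']),1),np.round(o['ft_force'],1),'j',np.round(o['joint_pos'],2))
E
python3 -c "
from h import *
st()"
```

```text
1.35 [ 407.5 -241.1  111.2] close ang 0.4 tilt [-0.004  0.002] w 85.4 F 0.0 [ 0.2 -0.3  0.2] j [-0.53  0.25 -0.21  1.12 -0.    1.03]
```

move_arm:
  moves:
    - [[0,0,-0.05,0,100],[0,0,-0.09,0,100],[0,0,-0.108,0,100],[0,0,-0.108,0,100],[0,0,-0.108,0,40]]

```text
clock: 1.98
eef_pos: [0.4097, -0.2436, 0.0064]
tool_rot: [0.706, 0.708, 0.0, 0.001]
ft_force: [-0.1, -0.6, 0.5]
grip_width: 0.0697
grasp_force: 0.0
```

move_arm:
  moves:
    - [[0,0,0,0,20],[0,0,0,0,20],[0,0,0,0,20],[0,0,0,0,20],[0,0,0,0,20]]

```text
clock: 2.6
eef_pos: [0.4088, -0.2426, 0.0051]
tool_rot: [0.705, 0.709, -0.0, -0.0]
ft_force: [-0.7, 0.1, -0.9]
grip_width: 0.017
grasp_force: 0.0
```

```bash
python3 -c "
from h import *
st()
c=cam('side');save(c,'s1.png');st();import cv2;x=c['color'][100:220,230:390];cv2.imwrite('pics/s1c.png',cv2.resize(x,None,fx=4,fy=4,interpolation=2)[...,::-1])"
```

```text
2.6 [ 408.8 -242.6    5.1] close ang 0.3 tilt [-0.  0.] w 17.0 F 0.0 [-0.7  0.1 -0.9] j [-0.54  0.37 -0.36  0.85 -0.    1.03]
2.65 [ 408.8 -242.6    5.1] close ang 0.3 tilt [-0.  0.] w 17.1 F 0.0 [ 0.   0.9 -0.3] j [-0.54  0.37 -0.36  0.85 -0.    1.03]
```

View pics/s1c.png

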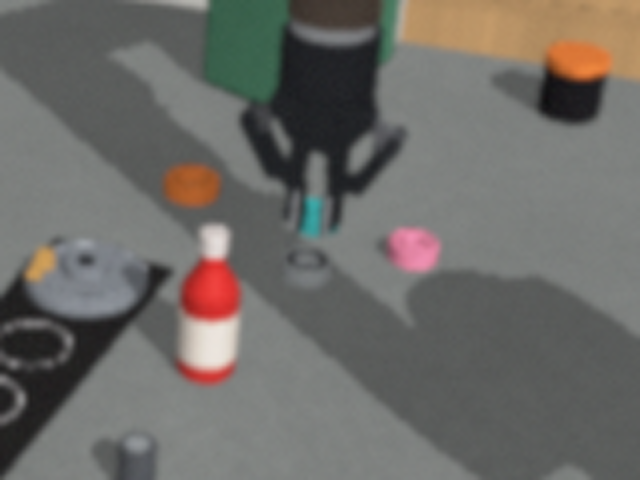

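The fingers shut to 17 mm on nothing. In this view they sit behind the bearing, with the teal ring visible between them. I'll check what the calibration predicts.

```bash
python3 -c "
from h import *
c=cam('side');t=cam('top');save(t,'t1.png')
cv2.imwrite('pics/t1c.png',cv2.resize(t['color'][150:300,300:450],None,fx=4,fy=4,interpolation=2)[...,::-1])
for p in [(.409,-.243,.005),(.409,-.243,.016),(.409,-.243,.0)]:print(proj(c,p),proj(t,p))
print(c['eye']-np.load('side0.npz')['eye'],t['eye']-np.load('top0.npz')['eye'])
for q in [(.5917,.1951,.059),(.585,.1004,.004),(.5803,.0203,.004),(.5746,-.0592,.004)]:print(np.round(proj(c,q),1))
st()
"
```

```text
(np.float64(305.9068966531209), np.float64(167.6377215075532)) (np.float64(352.788095334947), np.float64(224.77058085432333))
(np.float64(306.21363891931196), np.float64(164.78606305392663)) (np.float64(353.66465993209533), np.float64(224.8460155386266))
(np.float64(305.76849379326364), np.float64(168.92439676824995)) (np.float64(352.39541406943044), np.float64(224.73678780884507))
[0. 0. 0.] [0. 0. 0.]
[189.5 220.4]
[210.5 215.9]
[224.6 200.2]
[237.4 186.2]
2.75 [ 408.8 -242.6    5. ] close ang 0.3 tilt [-0.  0.] w 17.2 F 0.0 [-0.5 -0.4 -0.4] j [-0.54  0.37 -0.36  0.85  0.    1.03]
```

View pics/t1c.png

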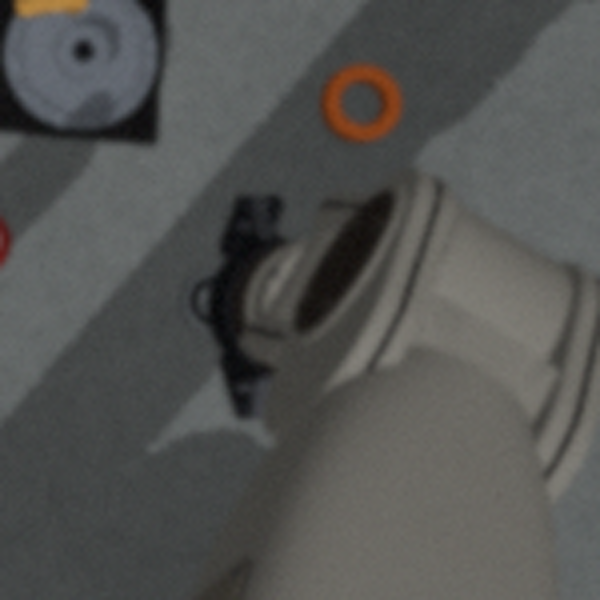

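```bash
cat >> h.py <<'E'
def tri(c1,p1,c2,p2):
    a,b=c1['eye'],c2['eye'];d=ray(c1,*p1,0)-a;e=ray(c2,*p2,0)-b
    s=np.linalg.lstsq(np.stack([d,-e],1),b-a,rcond=None)[0];P,Q=a+s[0]*d,b+s[1]*e;return (P+Q)/2*1000,np.linalg.norm(P-Q)*1000
E
python3 -c "
from h import *
c=dict(np.load('side0.npz'));t=dict(np.load('top0.npz'))
print(tri(c,(292.5,128.7),t,(364.5,203)));print(tri(c,(330,132.5),t,(361,250)))
print(tri(c,(277.5,145.7),t,(389.8,175.3)))"
```

```text
(array([ 462.87886224, -242.2471296 ,  135.99586423]), np.float64(3.184980306383261))
(array([ 349.98884577, -233.41038868,  149.22198139]), np.float64(9.268662485124462))
(array([ 540.04506365, -336.79688706,   11.56654168]), np.float64(0.12651460066503384))
```

Triangulating the finger knuckles puts the gripper directly over the bearing but about 35 mm higher than the reported TCP. So the tip z reads low. I'll reopen, go down 20 mm and look again.

move_arm:
  moves:
    - [[0,0,0,0,100],[0,0,0,0,100],[0,0,-0.007,0,100],[0,0,-0.014,0,100],[0,0,-0.02,0,100]]

```text
clock: 3.38
eef_pos: [0.4085, -0.2424, -0.0157]
tool_rot: [0.705, 0.709, -0.0, -0.0]
ft_force: [-0.2, 0.4, 0.3]
grip_width: 0.0852
grasp_force: 0.0
```

```bash
python3 -c "
from h import *
st();c=cam('side');st()
x=cv2.resize(c['color'][110:190,255:355],None,fx=7,fy=7,interpolation=2)
cv2.imwrite('pics/s2c.png',np.clip(x[...,::-1]*1.8,0,255).astype(np.uint8))"
```

```text
3.38 [ 408.5 -242.4  -15.7] close ang 0.3 tilt [-0.001  0.   ] w 85.2 F 0.0 [-0.2  0.4  0.3] j [-0.54  0.4  -0.38  0.8  -0.    1.03]
3.42 [ 408.  -242.2  -16.3] close ang 0.3 tilt [-0.002  0.001] w 85.4 F 0.0 [-0.7 -0.7 -0.5] j [-0.54  0.4  -0.38  0.8  -0.    1.03]
```

View pics/s2c.png

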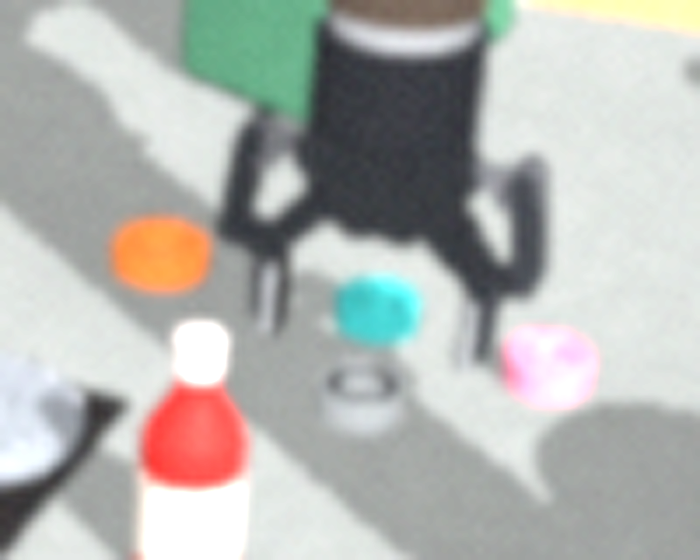

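The view shows the open fingertips at about px (294,157) and (323,162), straddling the bearing but some 35 mm up. I'll go down another 20 mm and close.

move_arm:
  moves:
    - [[0,0,-0.008,0,100],[0,0,-0.015,0,100],[0,0,-0.02,0,100],[0,0,-0.02,0,70],[0,0,-0.02,0,70]]

```text
clock: 4.05
eef_pos: [0.409, -0.2427, -0.0348]
tool_rot: [0.705, 0.709, 0.0, 0.0]
ft_force: [0.2, -0.3, 0.9]
grip_width: 0.0593
grasp_force: 0.0
```

```bash
python3 -c "
from h import *
st();c=cam('side')
x=cv2.resize(c['color'][110:190,255:355],None,fx=7,fy=7,interpolation=2)
cv2.imwrite('pics/s3c.png',np.clip(x[...,::-1]*1.8,0,255).astype(np.uint8))"
```

```text
4.05 [ 409.  -242.7  -34.8] close ang 0.3 tilt [ 0. -0.] w 59.3 F 0.0 [ 0.2 -0.3  0.9] j [-0.54  0.43 -0.4   0.75  0.    1.03]
```

View pics/s3c.png

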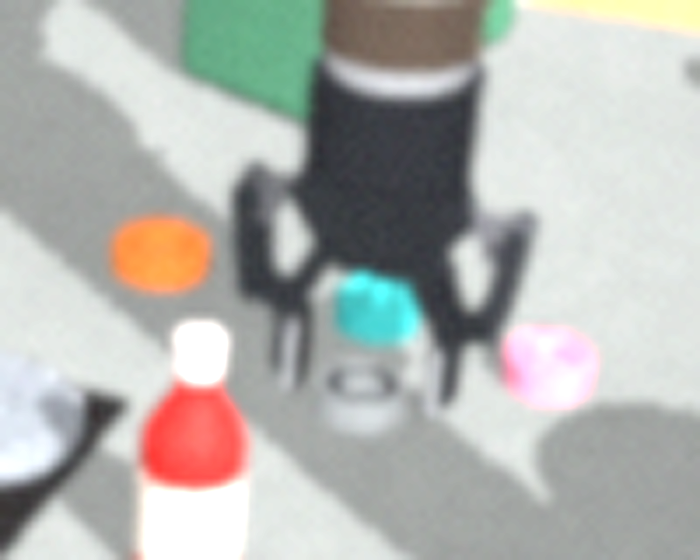

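The tips are now beside the bearing at about mid-height and straddle it. I'll go 4 mm lower and close.

move_arm:
  moves:
    - [[0,0,-0.004,0,65],[0,0,-0.004,0,30],[0,0,-0.004,0,30],[0,0,-0.004,0,30],[0,0,-0.004,0,30]]

```text
clock: 4.72
eef_pos: [0.4088, -0.2426, -0.0386]
tool_rot: [0.705, 0.709, 0.0, 0.0]
ft_force: [-1.5, 1.2, 5.0]
grip_width: 0.0396
grasp_force: 60.6
```

move_arm:
  moves:
    - [[0,0,0.01,0,30],[0,0,0.03,0,30],[0,0,0.07,0,30],[0,0,0.12,0,30],[0,0,0.12,0,30]]

```text
clock: 5.35
eef_pos: [0.4123, -0.2447, 0.0855]
tool_rot: [0.705, 0.709, 0.001, 0.005]
ft_force: [-0.3, -0.3, -2.0]
grip_width: 0.0397
grasp_force: 60.6
```

```bash
python3 -c "
from h import *
st();c=cam('side');t=cam('top')
x=cv2.resize(c['color'][80:180,265:345],None,fx=5,fy=5,interpolation=2)
y=cv2.resize(t['color'][180:280,320:395],None,fx=5,fy=5,interpolation=2)
cv2.imwrite('pics/b4.png',np.clip(np.hstack([x,y])[...,::-1]*1.8,0,255).astype(np.uint8))"
```

```text
5.35 [ 412.3 -244.7   85.5] close ang 0.3 tilt [ 0.008 -0.005] w 39.7 F 60.6 [-0.3 -0.3 -2. ] j [-0.54  0.27 -0.25  1.04 -0.    1.03]
```

View pics/b4.png

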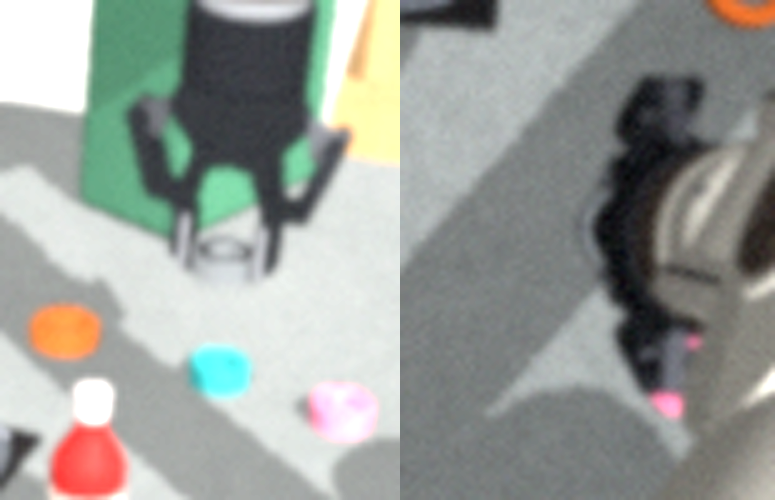

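The bearing is held level between the pads. I'll solve its true position from both views: centre at side px (310,132), left edge at top px (358,225).

```bash
python3 -c "
from h import *
c=dict(np.load('side0.npz'));t=dict(np.load('top0.npz'))
from scipy.optimize import fsolve
f=lambda p:[proj(c,(p[0],p[1],p[2]))[0]-310,proj(c,(p[0],p[1],p[2]))[1]-132,proj(t,(p[0],p[1]+.021,p[2]))[0]-358]
print(fsolve(f,[.41,-.243,.1]))
for z in (.09,.11,.13): print(z,proj(c,(.41,-.243,z)),proj(t,(.41,-.222,z)))
"
```

```text
[ 0.40969972 -0.25008084  0.13149186]
0.09 (np.float64(308.05462971551395), np.float64(144.76084375764106)) (np.float64(351.28699308268574), np.float64(224.75854289683818))
0.11 (np.float64(308.6583731068797), np.float64(139.11991333076742)) (np.float64(352.9997867262164), np.float64(224.90828879301873))
0.13 (np.float64(309.27391985547575), np.float64(133.3687010889839)) (np.float64(354.78263763178563), np.float64(225.06415964624097))
```

Lifted height and pixel height agree: the reported z is about 39 mm below the true tip, consistently. All my z commands will be relative to this grasp, where the part on the bench reads -0.0386. Now I'll carry the bearing over the clutter to the hub.

move_arm:
  moves:
    - [[0,0,0.04,0,30],[0.01,0.025,0.07,0,30],[0.03,0.072,0.07,0,30],[0.05,0.12,0.07,0,30],[0.07,0.168,0.07,0,30]]

```text
clock: 6.08
eef_pos: [0.478, -0.0731, 0.1492]
tool_rot: [0.706, 0.709, -0.001, -0.001]
ft_force: [0.8, -0.7, -0.5]
grip_width: 0.0396
grasp_force: 60.8
```

move_arm:
  moves:
    - [[0.02,0.05,0,0,30],[0.042,0.1,0,0,30],[0.065,0.155,0,0,30],[0.09,0.215,0,0,30],[0.1125,0.2696,0,0,30]]

```text
clock: 6.7
eef_pos: [0.5907, 0.1964, 0.1485]
tool_rot: [0.705, 0.709, -0.002, -0.001]
ft_force: [1.1, -1.0, -0.8]
grip_width: 0.0398
grasp_force: 60.8
```

move_arm:
  moves:
    - [[0,0,-0.03,0,30],[0,0,-0.065,0,30],[0,0,-0.09,0,30],[0,0,-0.1,0,30],[0,0,-0.1,0,30]]

```text
clock: 7.32
eef_pos: [0.5902, 0.1945, 0.0495]
tool_rot: [0.705, 0.709, -0.002, -0.001]
ft_force: [-0.0, 0.4, -1.5]
grip_width: 0.0398
grasp_force: 60.9
```

```bash
python3 -c "
from h import *
st();c=cam('side');t=cam('top')
x=cv2.resize(c['color'][150:260,140:230],None,fx=5,fy=5,interpolation=2)[:500]
y=cv2.resize(t['color'][110:210,140:210],None,fx=5,fy=5,interpolation=2)
cv2.imwrite('pics/b5.png',np.clip(np.hstack([x,y])[...,::-1]*1.,0,255).astype(np.uint8))"
```

```text
7.33 [590.2 194.5  49.5] close ang 0.3 tilt [-0.003 -0.001] w 39.8 F 60.9 [-0.   0.4 -1.5] j [0.32 0.57 0.12 1.12 0.   1.88]
```

View pics/b5.png

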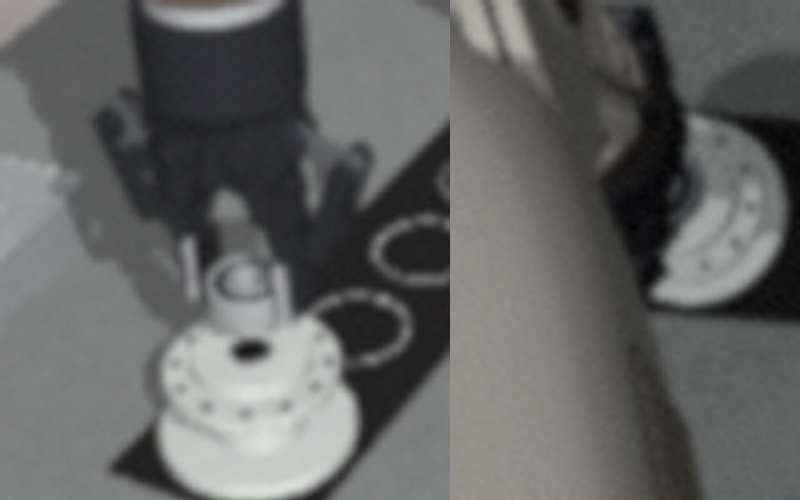

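Side view: bearing centre at about (189,209.4), above the hub hole (190.2,220). I'll compare that with the projection.

```bash
python3 -c "
from h import *
c=dict(np.load('side0.npz'))
for p in [(.5915,.1951,.059),(.5915,.1951,.096),(.5895,.1951,.096),(.5915,.1931,.096),(.5915,.1951,.092)]:print(p,np.round(proj(c,p),2))
"
```

```text
(0.5915, 0.1951, 0.059) [189.57 220.45]
(0.5915, 0.1951, 0.096) [188.26 208.68]
(0.5895, 0.1951, 0.096) [188.99 208.87]
(0.5915, 0.1931, 0.096) [188.68 208.21]
(0.5915, 0.1951, 0.092) [188.41 209.98]
```

That agrees within about 1 mm. Lowering.

move_arm:
  moves:
    - [[0,0,-0.012,0,30],[0,0,-0.022,0,30],[0,0,-0.026,0,30],[0,0,-0.0285,0,30],[0,0,-0.0285,0,30]]

```text
clock: 8.05
eef_pos: [0.5913, 0.195, 0.0225]
tool_rot: [0.705, 0.709, -0.0, -0.0]
ft_force: [-0.3, 0.3, -1.1]
grip_width: 0.0393
grasp_force: 60.9
```

```bash
python3 -c "
from h import *
for _ in range(3): cam('top');st()"
```

```text
8.1 [591.5 195.   22.7] close ang 0.3 tilt [0. 0.] w 39.5 F 60.9 [ 0.  -0.  -1.3] j [0.32 0.6  0.09 1.06 0.   1.88]
8.15 [591.6 195.   22.9] close ang 0.3 tilt [0.001 0.   ] w 39.6 F 60.9 [ 0.1  0.4 -1.2] j [ 0.32  0.6   0.09  1.06 -0.    1.88]
8.2 [591.7 195.1  23. ] close ang 0.3 tilt [0.001 0.   ] w 39.3 F 60.9 [-0.6  0.7 -0.7] j [ 0.32  0.6   0.09  1.06 -0.    1.88]
```

move_arm:
  moves:
    - [[0,0,-0.0015,0,30],[0,0,-0.0015,0,30],[0,0,-0.002,0,30],[0,0,-0.002,0,30]]

```text
clock: 8.7
eef_pos: [0.5913, 0.195, 0.0206]
tool_rot: [0.705, 0.709, -0.0, -0.0]
ft_force: [-0.1, 0.2, -1.3]
grip_width: 0.0395
grasp_force: 60.9
```

move_arm:
  moves:
    - [[0,0,-0.0005,0,30],[0,0,-0.001,0,30],[0,0,-0.001,0,30]]

```text
clock: 9.07
eef_pos: [0.5915, 0.195, 0.0204]
tool_rot: [0.705, 0.709, 0.0, 0.0]
ft_force: [-2.5, -1.1, 4.8]
grip_width: 0.0393
grasp_force: 61.4
```

The bearing has touched the face. Releasing and rising, then on towards the sleeve at (572,335).

move_arm:
  moves:
    - [[0,0,0,0,70],[0,0,0,0,85],[0,0,0.01,0,100],[0,0,0.06,0,100],[0,0,0.11,0,100]]

```text
clock: 9.7
eef_pos: [0.591, 0.1949, 0.1308]
tool_rot: [0.705, 0.709, -0.0, -0.0]
ft_force: [1.1, 0.6, 0.4]
grip_width: 0.0852
grasp_force: 0.0
```

move_arm:
  moves:
    - [[-0.003,0.035,0,0,100],[-0.01,0.08,0,0,100],[-0.016,0.12,0,0,100],[-0.02,0.14,0,0,100],[-0.02,0.14,0,0,100]]

```text
clock: 10.32
eef_pos: [0.571, 0.3359, 0.1296]
tool_rot: [0.705, 0.71, -0.0, 0.0]
ft_force: [-0.6, -0.1, 0.2]
grip_width: 0.0853
grasp_force: 0.0
```

```bash
cat >> h.py <<'E'
def edges(c,box,f,z,lo=10,hi=110,S=8):
    x0,y0,x1,y1=box;m=f(cv2.resize(c['color'][y0:y1,x0:x1].astype(np.float32),None,fx=S,fy=S,interpolation=cv2.INTER_CUBIC)).astype(np.uint8)
    for k in cv2.findContours(m,cv2.RETR_LIST,cv2.CHAIN_APPROX_NONE)[0]:
        if len(k)<60: continue
        w=np.array([ray(c,*((p+.5)/S-.5+np.array([x0,y0])),z)[:2] for p in k[:,0]])*1000
        (a,b),d,_=cv2.fitEllipse(w.astype(np.float32))
        if lo<d[0] and d[1]<hi and d[1]/d[0]<1.5: print(np.round([a,b,*d],1))
E
python3 -c "
from h import *
st();c=cam('side');t=cam('top')
edges(t,(170,133,202,166),lambda x:x.max(2)<80,.075)
x=cv2.resize(c['color'][190:260,160:230],None,fx=5,fy=5,interpolation=2)
y=cv2.resize(t['color'][120:190,150:220],None,fx=5,fy=5,interpolation=2)
cv2.imwrite('pics/b6.png',np.hstack([x,y])[...,::-1])"
```

```text
10.32 [571.  335.9 129.6] close ang 0.4 tilt [ 0. -0.] w 85.3 F 0.0 [-0.6 -0.1  0.2] j [ 0.53  0.6   0.39  1.36 -0.    2.1 ]
[589.8 193.9  14.1  16.4]
[590.3 194.   21.8  24. ]
[590.1 193.6  31.6  32.6]
```

View pics/b6.png

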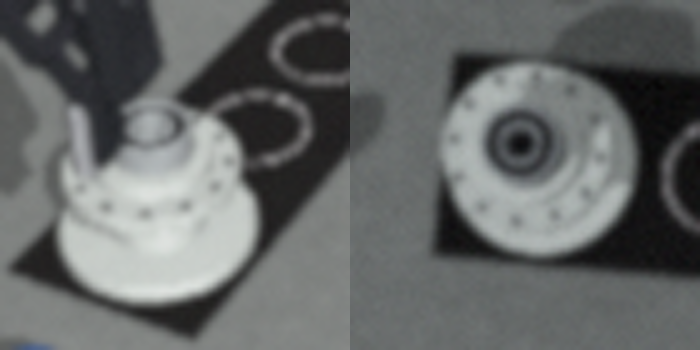

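Bearing measures (590.1,193.9) on the hub at (591.6,195.1). It lies flat and is centred within about 1.5 mm. Next the sleeve.

move_arm:
  moves:
    - [[0,0,-0.05,0,100],[0,0,-0.1,0,100],[0,0,-0.14,0,100],[0,0,-0.1575,0,100],[0,0,-0.1575,0,50]]

```text
clock: 11.05
eef_pos: [0.5711, 0.3334, -0.0287]
tool_rot: [0.706, 0.708, -0.001, -0.0]
ft_force: [-0.8, 0.6, 0.3]
grip_width: 0.07
grasp_force: 0.0
```

move_arm:
  moves:
    - [[0,0,0,0,30],[0,0,0,0,20],[0,0,0,0,20],[0,0,0,0,20],[0,0,0,0,20]]

```text
clock: 11.68
eef_pos: [0.573, 0.3359, -0.0254]
tool_rot: [0.705, 0.709, 0.002, 0.001]
ft_force: [0.1, 0.1, 5.8]
grip_width: 0.0272
grasp_force: 58.7
```

```bash
python3 -c "
from h import *
st()"
```

```text
11.68 [573.  335.9 -25.4] close ang 0.3 tilt [0.004 0.002] w 27.2 F 58.7 [0.1 0.1 5.8] j [ 0.53  0.71  0.17  1.02 -0.    2.1 ]
```

Sleeve gripped (27.2 mm). Lifting over the hub to its ring.

move_arm:
  moves:
    - [[0,0,0.02,0,20],[0,0,0.07,0,20],[0,0,0.13,0,20],[0.002,-0.04,0.13,0,20],[0.005,-0.09,0.13,0,20]]

```text
clock: 12.3
eef_pos: [0.5771, 0.2456, 0.1039]
tool_rot: [0.704, 0.71, 0.002, 0.001]
ft_force: [-0.1, -0.5, -1.3]
grip_width: 0.0272
grasp_force: 59.0
```

move_arm:
  moves:
    - [[0.003,-0.05,0,0,20],[0.006,-0.1,0,0,20],[0.009,-0.1345,0,0,20],[0.009,-0.1445,-0.02,0,20],[0.009,-0.1445,-0.06,0,20]]

```text
clock: 12.92
eef_pos: [0.5879, 0.0996, 0.0442]
tool_rot: [0.706, 0.708, 0.003, 0.002]
ft_force: [0.8, 1.0, -1.5]
grip_width: 0.0269
grasp_force: 59.1
```

move_arm:
  moves:
    - [[0,0,-0.03,0,20],[0,0,-0.055,0,20],[0,0,-0.062,0,20],[0,0,-0.063,0,20],[0,0,-0.063,0,20]]

```text
clock: 13.55
eef_pos: [0.5865, 0.1007, -0.0196]
tool_rot: [0.705, 0.709, 0.001, 0.001]
ft_force: [0.1, -0.3, -0.1]
grip_width: 0.0272
grasp_force: 59.1
```

```bash
python3 -c "
from h import *
cam('top');st();t=cam('top');c=cam('side');st()
hsv=cv2.cvtColor(c['color'],cv2.COLOR_RGB2HSV).astype(int);m=(hsv[...,0]>100)&(hsv[...,0]<130)&(hsv[...,1]>110)
print([ (np.round(b[:3],1),b[3]) for b in blobs(m,(150,170,260,250))[:2]],proj(c,(.585,.1004,.032)),proj(c,(.585,.1004,.004)))"
```

```text
13.6 [586.5 100.7 -19.6] close ang 0.3 tilt [0.002 0.   ] w 27.1 F 59.1 [ 0.1  0.4 -0.2] j [ 0.17  0.59 -0.05  0.93  0.    1.74]
13.7 [586.2 100.6 -19.9] close ang 0.3 tilt [0.002 0.   ] w 27.2 F 59.1 [-0.7 -0.1 -0.3] j [ 0.17  0.59 -0.05  0.93 -0.    1.74]
[(array([208.9, 207.7, 162. ]), (205, 197, 11, 22))] (np.float64(209.99120439331438), np.float64(207.8882732486653)) (np.float64(210.54425365939682), np.float64(215.93819682371486))
```

move_arm:
  moves:
    - [[0,0,-0.0015,0,20],[0,0,-0.0025,0,20],[0,0,-0.0025,0,20],[0,0,-0.0025,0,20]]

```text
clock: 14.2
eef_pos: [0.5861, 0.1006, -0.0215]
tool_rot: [0.705, 0.709, 0.001, 0.001]
ft_force: [-2.7, 0.1, 9.0]
grip_width: 0.0273
grasp_force: 60.0
```

Sleeve is down. Releasing and going to the nut at (423,259.5) with the closing line at 15°.

move_arm:
  moves:
    - [[0,0,0,0,40],[0,0,0,0,70],[0,0,0.02,0,90],[0,0,0.07,0,100],[0,0,0.13,0,100]]

```text
clock: 14.82
eef_pos: [0.584, 0.1002, 0.1061]
tool_rot: [0.705, 0.709, -0.002, -0.001]
ft_force: [1.3, -0.4, 0.4]
grip_width: 0.0854
grasp_force: 0.0
```

move_arm:
  moves:
    - [[-0.03,0.03,0,4,100],[-0.07,0.07,0,9,100],[-0.11,0.11,0,14.7,100],[-0.15,0.148,0,14.7,100],[-0.1624,0.1594,0,14.7,100]]

```text
clock: 15.45
eef_pos: [0.4206, 0.2613, 0.1064]
tool_rot: [0.607, 0.794, -0.0, -0.0]
ft_force: [0.9, 0.4, -0.5]
grip_width: 0.0851
grasp_force: 0.0
```

```bash
python3 -c "
from h import *
cam('top');st();t=cam('top')
b=lambda x:x[...,2]-x[...,0]>30
edges(t,(205,140,240,172),b,.054,8)
edges(t,(205,140,240,172),lambda x:x[...,2]<50,.054,8,20)
edges(t,(170,133,202,166),lambda x:x.max(2)<80,.075)
edges(t,(152,203,172,226),lambda x:x[...,0]-x[...,2]>50,.018)
edges(t,(152,203,172,226),lambda x:x.max(2)<100,.018,8,20)
"
```

```text
15.5 [420.3 261.8 106.5] close ang 15.2 tilt [-0.001  0.   ] w 85.5 F 0.0 [-1.3  0.4 -0.1] j [ 0.56  0.29 -0.16  1.12  0.    1.86]
[582.9  98.6  10.8  11.6]
[582.9  98.9  27.7  31.9]
[583.7  99.5  12.5  13.6]
[590.2 194.4  20.1  22.7]
[589.3 191.6  32.5  36.8]
[423.1 259.6  10.2  10.4]
[423.  258.7  32.9  34.1]
[423.  259.6  10.6  11. ]
```

Sleeve measures (583.3,99.2) on ring (585.0,100.4), which is good. Now down on the nut.

move_arm:
  moves:
    - [[0,0,-0.05,0,100],[0,0,-0.1,0,100],[0,0,-0.13,0,100],[0,0,-0.1435,0,100],[0,0,-0.1435,0,60]]

```text
clock: 16.18
eef_pos: [0.4234, 0.259, -0.0375]
tool_rot: [0.609, 0.793, -0.001, -0.0]
ft_force: [-0.3, -0.5, 1.0]
grip_width: 0.0697
grasp_force: 0.0
```

move_arm:
  moves:
    - [[0,0,0,0,40],[0,0,0,0,20],[0,0,0,0,20],[0,0,0,0,20],[0,0,0,0,20]]

```text
clock: 16.8
eef_pos: [0.4245, 0.2608, -0.0353]
tool_rot: [0.609, 0.793, 0.002, 0.001]
ft_force: [0.1, 0.3, 7.0]
grip_width: 0.0283
grasp_force: 60.0
```

```bash
python3 -c "
from h import *
st()"
```

```text
16.8 [424.5 260.8 -35.3] close ang 15.0 tilt [0.003 0.002] w 28.3 F 60.0 [0.1 0.3 7. ] j [ 0.55  0.46 -0.34  0.77 -0.    1.86]
```

move_arm:
  moves:
    - [[0,0,0.03,0,20],[0,0,0.08,0,20],[0.01,-0.025,0.12,0,20],[0.03,-0.065,0.12,0,20],[0.055,-0.115,0.12,0,20]]

```text
clock: 17.42
eef_pos: [0.4787, 0.1447, 0.0843]
tool_rot: [0.608, 0.794, 0.001, 0.001]
ft_force: [-0.1, 0.7, 0.2]
grip_width: 0.0286
grasp_force: 59.4
```

move_arm:
  moves:
    - [[0.023,-0.05,0,0,20],[0.047,-0.1,0,0,20],[0.07,-0.15,0,0,20],[0.09,-0.19,0,0,20],[0.0975,-0.203,-0.02,0,20]]

```text
clock: 18.05
eef_pos: [0.578, -0.0607, 0.0643]
tool_rot: [0.61, 0.792, 0.001, 0.002]
ft_force: [-0.0, 0.4, -0.5]
grip_width: 0.0283
grasp_force: 59.4
```

move_arm:
  moves:
    - [[0,0,-0.04,0,20],[0,0,-0.075,0,20],[0,0,-0.09,0,20],[0,0,-0.093,0,20],[0,0,-0.093,0,20]]

```text
clock: 18.68
eef_pos: [0.5762, -0.0578, -0.0291]
tool_rot: [0.609, 0.793, 0.0, 0.001]
ft_force: [0.4, 0.0, -0.3]
grip_width: 0.0286
grasp_force: 59.4
```

move_arm:
  moves:
    - [[0,0,-0.001,0,20],[0,0,-0.002,0,20],[0,0,-0.002,0,20]]

```text
clock: 19.05
eef_pos: [0.5761, -0.0582, -0.0312]
tool_rot: [0.609, 0.793, 0.0, 0.001]
ft_force: [0.5, -0.9, 1.0]
grip_width: 0.0283
grasp_force: 59.7
```

```bash
python3 -c "
from h import *
st()"
```

```text
19.05 [576.1 -58.2 -31.2] close ang 15.0 tilt [ 0.001 -0.   ] w 28.3 F 59.7 [ 0.5 -0.9  1. ] j [-0.1   0.58 -0.11  0.88  0.    1.21]
```

move_arm:
  moves:
    - [[0,0,-0.0005,0,20],[0,0,-0.001,0,20],[0,0,-0.001,0,45],[0,0,-0.001,0,70],[0,0,0.01,0,85]]

```text
clock: 19.68
eef_pos: [0.5742, -0.058, -0.0227]
tool_rot: [0.609, 0.793, -0.001, -0.001]
ft_force: [-0.2, -1.2, 0.3]
grip_width: 0.0719
grasp_force: 0.0
```

move_arm:
  moves:
    - [[0,0,0.04,0,100],[0,0,0.09,0,100],[-0.003,-0.02,0.12,0,100],[-0.01,-0.07,0.12,-5,100],[-0.0176,-0.127,0.12,-11.3,100]]

```text
clock: 20.3
eef_pos: [0.5586, -0.1858, 0.0998]
tool_rot: [0.684, 0.729, 0.001, 0.001]
ft_force: [1.4, -0.4, 0.4]
grip_width: 0.0854
grasp_force: 0.0
```

move_arm:
  moves:
    - [[-0.006,-0.05,0,0,100],[-0.012,-0.1,0,0,100],[-0.018,-0.15,0,0,100],[-0.018,-0.15,-0.03,0,100],[-0.018,-0.15,-0.07,0,100]]

```text
clock: 20.92
eef_pos: [0.5408, -0.3372, 0.0293]
tool_rot: [0.685, 0.729, 0.0, 0.002]
ft_force: [1.7, 0.4, -0.6]
grip_width: 0.0856
grasp_force: 0.0
```

```bash
python3 -c "
from h import *
cam('top');st();t=cam('top')
edges(t,(272,146,298,174),lambda x:x[...,0]-x[...,2]>50,.022)
edges(t,(205,140,240,172),lambda x:x[...,2]<50,.054,8,20)
edges(t,(375,160,405,192),lambda x:x[...,0]-x[...,2]>60,.016)
"
```

```text
20.98 [ 536.6 -334.    22.1] close ang 3.6 tilt [-0.007  0.004] w 85.2 F 0.0 [-1.7  0.6 -3.7] j [-0.56  0.62  0.13  1.09  0.    0.95]
[575.  -58.9  10.7  10.8]
[574.7 -58.8  34.1  35.2]
[583.8 100.   10.5  11.7]
[ 539.7 -336.2   28.8   29.4]
[ 539.2 -334.6   45.8   49.8]
```

The nut is at (574.9,-58.8), right on its ring. Next the seal.

move_arm:
  moves:
    - [[0,0,-0.03,0,100],[0,0,-0.055,0,100],[0,0,-0.068,0,100],[0,0,-0.068,0,100],[0,0,-0.068,0,60]]

```text
clock: 21.65
eef_pos: [0.541, -0.3357, -0.0383]
tool_rot: [0.684, 0.73, 0.0, 0.001]
ft_force: [0.7, -0.3, 0.8]
grip_width: 0.0702
grasp_force: 0.0
```

move_arm:
  moves:
    - [[0,0,0,0,40],[0,0,0,0,40],[0,0,0,0,40],[0,0,0,0,40]]

```text
clock: 22.15
eef_pos: [0.5412, -0.3359, -0.0378]
tool_rot: [0.684, 0.729, 0.0, 0.002]
ft_force: [0.1, 1.0, 5.0]
grip_width: 0.0478
grasp_force: 61.7
```

```bash
python3 -c "
from h import *
st()"
```

```text
22.15 [ 541.2 -335.9  -37.8] close ang 3.7 tilt [ 0.003 -0.002] w 47.8 F 61.7 [0.1 1.  5. ] j [-0.56  0.68  0.07  0.95 -0.    0.95]
```

move_arm:
  moves:
    - [[0,0,0.03,0,40],[0,0,0.08,0,40],[0.003,0.03,0.12,0,40],[0.009,0.08,0.12,0,40],[0.015,0.13,0.12,0,40]]

```text
clock: 22.78
eef_pos: [0.5556, -0.2045, 0.0815]
tool_rot: [0.684, 0.729, 0.001, 0.001]
ft_force: [1.4, 0.1, -0.9]
grip_width: 0.0478
grasp_force: 62.0
```

move_arm:
  moves:
    - [[0.006,0.05,0,0,40],[0.012,0.1,0,0,40],[0.018,0.15,0,0,40],[0.024,0.2,0,0,40],[0.026,0.2262,-0.01,0,40]]

```text
clock: 23.4
eef_pos: [0.582, 0.0238, 0.0714]
tool_rot: [0.683, 0.73, 0.001, 0.001]
ft_force: [0.6, -0.9, -0.7]
grip_width: 0.0474
grasp_force: 62.0
```

move_arm:
  moves:
    - [[0,0,-0.04,0,40],[0,0,-0.08,0,40],[0,0,-0.1,0,40],[0,0,-0.103,0,40],[0,0,-0.103,0,40]]

```text
clock: 24.02
eef_pos: [0.5813, 0.021, -0.0323]
tool_rot: [0.684, 0.729, 0.0, 0.0]
ft_force: [-0.7, -0.8, -1.0]
grip_width: 0.0478
grasp_force: 63.6
```

move_arm:
  moves:
    - [[0,0,-0.001,0,40],[0,0,-0.002,0,40],[0,0,-0.002,0,40]]

```text
clock: 24.4
eef_pos: [0.5817, 0.0211, -0.0339]
tool_rot: [0.684, 0.729, 0.001, 0.001]
ft_force: [-0.6, -0.5, 3.6]
grip_width: 0.0475
grasp_force: 63.9
```

```bash
python3 -c "
from h import *
st()"
```

```text
24.4 [581.7  21.1 -33.9] close ang 3.7 tilt [0.002 0.   ] w 47.5 F 63.9 [-0.6 -0.5  3.6] j [ 0.04  0.59 -0.1   0.88 -0.    1.54]
```

Contact. Releasing, rising and backing off for a check.

move_arm:
  moves:
    - [[0,0,0,0,60],[0,0,0,0,80],[0,0,0.015,0,100],[0,0,0.06,0,100],[0,0,0.12,0,100]]

```text
clock: 25.02
eef_pos: [0.5794, 0.021, 0.0856]
tool_rot: [0.684, 0.729, -0.001, -0.001]
ft_force: [0.5, -0.7, -0.4]
grip_width: 0.0855
grasp_force: 0.0
```

move_arm:
  moves:
    - [[0,0,0.06,0,100],[-0.03,-0.02,0.12,0,100],[-0.07,-0.06,0.12,0,100],[-0.11,-0.1,0.12,0,100],[-0.15,-0.15,0.12,0,100]]

```text
clock: 25.65
eef_pos: [0.4307, -0.1285, 0.2066]
tool_rot: [0.683, 0.73, 0.0, 0.001]
ft_force: [0.6, -1.0, 0.0]
grip_width: 0.0855
grasp_force: 0.0
```

move_arm:
  moves:
    - [[-0.02,-0.05,0,0,100],[-0.04,-0.1,0,0,100],[-0.05,-0.15,0,0,100],[-0.06,-0.18,0,0,100],[-0.06,-0.18,0,0,100]]

```text
clock: 26.28
eef_pos: [0.371, -0.3095, 0.2059]
tool_rot: [0.685, 0.728, -0.0, 0.001]
ft_force: [0.1, -0.1, -0.2]
grip_width: 0.0855
grasp_force: 0.0
```

```bash
python3 -c "
from h import *
st();t=cam('top');c=cam('side')
print('seal');edges(t,(240,143,269,173),lambda x:x[...,0]-x[...,2]>60,.02)
print('nut');edges(t,(272,146,298,174),lambda x:x[...,0]-x[...,2]>50,.022)
print('sleeve');edges(t,(205,140,240,172),lambda x:x[...,2]<50,.054,8,20)
print('bearing');edges(t,(170,133,202,166),lambda x:x.max(2)<80,.075)
print('socket');edges(t,(224,198,248,220),lambda x:x.max(2)>115,.038,8)
g=lambda x:(x[...,0]-x[...,1]>60);print('grease');edges(t,(280,198,308,222),g,.1);t0=dict(np.load('top0.npz'));edges(t0,(280,198,308,222),g,.1)
x=cv2.resize(c['color'][130:270,150:300],None,fx=2.6,fy=2.6,interpolation=2)
y=cv2.resize(t['color'][110:250,160:310],None,fx=2.6,fy=2.6,interpolation=2)
cv2.imwrite('pics/f.png',np.hstack([x,y])[...,::-1])"
```

```text
26.27 [ 371.  -309.5  205.9] close ang 3.5 tilt [ 0.001 -0.001] w 85.5 F 0.0 [ 0.1 -0.1 -0.2] j [-0.7   0.2  -0.01  1.36 -0.    0.82]
seal
[579.7  19.4  24.8  26.1]
[579.5  19.4  50.5  51.6]
nut
[575.  -58.9  10.7  10.8]
[574.7 -58.8  34.1  35.1]
sleeve
[583.8  99.9  10.5  11.6]
bearing
[584.9 194.3  11.2  16.8]
[594.6 193.9  13.   18.9]
[590.1 193.5  32.5  33.1]
socket
[443.2  65.2  12.7  13.3]
grease
[441.  -80.4  35.7  37.8]
[441.  -80.4  35.6  37.7]
```

View pics/f.png

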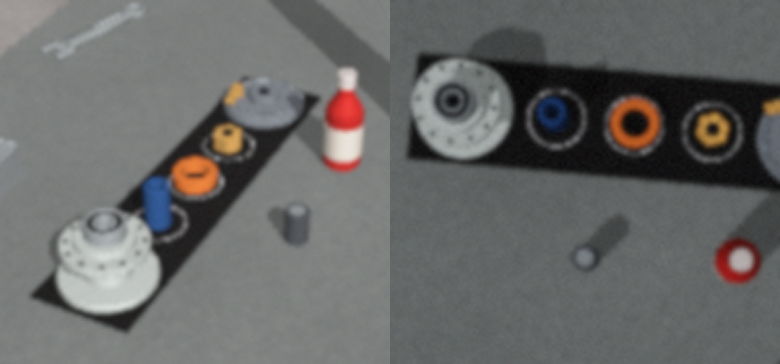

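The final view shows all four parts on their marks, each within about 2 mm: bearing on the hub, sleeve at (583.8,99.9), seal at (579.6,19.4), nut at (574.9,-58.8). The grease bottle and socket have not moved. Handing in.

```bash
python3 -c "
from h import *
print(job.job_done())"
```

```text
the job is handed in; nothing more can be done
None
```

The job is handed in at about 26 s: bearing on the hub, sleeve, seal and nut on their rings, all within about 2 mm by the camera, with the grease bottle and socket unmoved; the judge's verdict was not shown.

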